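# Weigh the larger hanging pot on the spring scale

## Robot

A 7-joint arm with a two-finger parallel gripper is mounted at the origin on the work surface; the furniture and walls round the work are solid. World frame = base frame: x ahead of the robot, y to its left, z up, the work surface at z = 0. Lengths are in m, angles in rad, forces in N, time in s.
With the tool pointing down it reaches from about 0.4 to 0.85 m from the base axis. Payload 4.4 kg.
Tool frame: the origin (TCP) lies midway between the tips of the shut fingers; the grasp point (between the pads) lies 19 mm behind it; z points along the fingers, y is the line along which they close (so a half turn about z gives the same grasp; the last joint's range is limited). The gripper opens to 94 mm and grips with 3 to 60 N. Pads are 16 mm wide; open, the fingers measure 119 mm over their backs; the gripper's body (75 mm by 177 mm) begins 78 mm behind the grasp point.
Start: joints at [1.194, 0.628, 0.038, 1.517, -0.027, 0.996, -0.02], TCP at [0.199, -0.619, 0.205] pointing down, gripper open.
Joint ranges: [-3.06, 3.06], [-0.37, 2.12], [-1.25, 1.32], [0.18, 2.47], [-1.1, 4.24], [0.23, 1.98], [-2.94, 2.94]. Speed limits (rad/s): [2.57, 2.57, 3.14, 3.14, 3.14, 3.14, 3.14].

## Interface

Orientations are given as [roll, pitch, yaw] about the fixed x, y, z axes, in that order (R = Rz(yaw) Ry(pitch) Rx(roll)).
In Python, from bench import sensors, optics, workorder gives the robot as it stands.
- The arm moves only by the shell command python3 -m pendant 'ROWS' [FORCE]. ROWS is JSON, a list of rows, each a list of 7 numbers: the shift along the tool's x, y, z as a fraction of full scale, then the turn, a rotation vector about the tool's x, y, z as a fraction of full scale, then the gripper's target within -1 to 1 (fully open at 1, half-way at 0, shut at -1). A call has 1 to 5 rows; each row is the pose to reach, as a shift and turn from the pose commanded when the call began, along the tool's axes at that moment, turning the shorter way round; what a row does not reach only later rows make up. Full scale, the value 1, is 0.12 m for a shift and 360 degrees for a turn. A row lasts 1/8 s, in which the tool goes at most 62.5 mm and 10.7 degrees, less where a joint would pass 70% of its speed; a pose out of reach is approached as far as the arm can. A call with a number of a shift or a turn outside -1 to 1 is refused whole. A call with a gripper value outside its range is refused whole. The fingers move at their own pace and stop on an object; FORCE is the grip in N (left out, the last holds). Time passes only in rows, so rows that repeat a pose let the fingers close. It gives the time, the measured TCP pose, the force, the opening and the grip force at its end, in the units of the state.
- sensors.observe(): the state, without advancing time (a new reading comes with each control period).
- optics.read_camera(name): name is "scene" or "top" or "wrist"; returns a dict with "pixels" (480x640x3 uint8, red, green, blue), "range_z" (480x640 float32, m along the optical axis (not along the pixel's ray), 0 where there is no reading), "camera_matrix" (3x3 intrinsics, pixels), "R" (3x3) and "t" (3): a world point X has camera coordinates R X + t. Camera axes: x right, y down, z forward; pixel columns grow to the right and rows downward; lengths in m; the calibration is good to about 2 mm. The wrist camera is an equidistant fisheye: a pixel r from the principal point sees the ray r / f radians off the axis. A picture is of the moment at which its call begins.
- workorder.close_job(): hands the job in; it is judged then, once.
The state is a dict: "time": time; "qpos": joint angles; "joint_vel": joint speeds; "effort": joint torques, N m; "eef_pos": TCP position; "ee_rot": TCP orientation; "ft_force": force on the tool from outside, world axes, zero at the start; "ft_torque": the same for the moment, N m; "grip_width": opening from 0.0 (shut) to 1.0 (fully open); "grip_force": force on a finger pad.
Only numpy, scipy, OpenCV 4.12 (cv2) and the standard library are available. Lean on these libraries where they do the work, as an engineer would, in place of code of your own. Each camera call takes 0.05 s, during which the arm holds its last target. There are 200 camera calls.

## Task

Weigh the larger of the two terracotta pots that have a wire hanger: hang it by its wire arch on the hook of the spring scale, let the hook sink gently under the weight without running down to the end of its travel, let go, and wait until pot and hook hang still. Leave the smaller hanging pot standing where it is.

Things in the scene. Friction and masses are not known exactly. Their poses are not given: they have to be found in the camera images.
- big_pot: Larger hanging pot, 0.15-0.25 kg: terracotta pot 64 mm wide, 50 mm tall, in a rigid wire hanger (wire 5 mm). Origin: centre of the underside; z up. The wire arch stands over the pot in the y-z plane: legs at y = +-37 mm, top 132 mm up. A flat upright wooden grip stands on the arch's top. The same after half a turn about z.
- big_pot_loop (a point): Underside of the top of the larger pot's arch, 129.5 mm above the pot's underside; it comes to rest on the hook. Axes as big_pot. The opening below it is 69 mm wide (y), rounded at the top, and goes down to the pot's rim 50 mm above the underside. The hook passes through it along the pot's x.
- big_pot_grip (a point): Where to hold the larger pot: on its wooden grip (14 mm thick in x, 32 mm wide in y, from 134 to 178 mm above the pot's underside), 163 mm up. Axes as big_pot. Take it from above by its two narrow edges, fingers closing along y: then the fingers stay beside the hook.
- small_pot: Smaller hanging pot, to be left alone: the same design at three quarters of the size (pot 49 mm wide, 38 mm tall, top of the wooden grip 135 mm up). Origin: centre of its underside; z up.
- scale: Spring scale, fixed on the table: a grey post (50 mm wide, 243 mm tall) on a dark foot plate 220 x 110 x 10 mm. Origin: on the table, below the middle of the post's front face. The hook points along its -x, away from the post and roughly towards the robot.
- hook_seat (a point): Top of the hook's bar (7 mm thick) at its seat, where the arch shall hang; 95 mm before the post, 203.5 mm up when unloaded; sinks with the hook. Axes as scale. Level 12 mm either way along x; the bar rises 14 mm beyond: at -x to the upturned tip, 32 mm out, at +x towards the post. Bring the arch over the tip along +x, tip inside the opening, then lower it.
- hook (a joint): How far the sprung hook has sunk, m: 0 unloaded, 0.060 at the end of its travel (stay below 0.055). Spring 80 N/m, lightly damped: the larger pot pulls it down by 19 to 30 mm and it bobs for about a second.
Mind the look-alikes: they are no part of the job. Of the things shaped like the scale, the grey one is meant.

How it is judged:
At the end, for the whole second after the job is handed in: The larger pot hangs upright (within 17 degrees) with the top of its arch in the hook's seat (within 22 mm), the hook has sunk at least 10 mm under it and hangs still (hook slower than 15 mm/s, pot slower than 40 mm/s); the smaller hanging pot still stands upright within 30 mm of where it was (distance between big_pot_loop and hook_seat below 0.022 m and value of joint hook above 0.01 m and velocity of joint hook between -0.015 and 0.015 m/s and linear speed of big_pot below 0.04 m/s and angle between big_pot's own z axis and vertical below 0.3 rad and distance of small_pot from where it was at the start of the episode below 0.03 m and angle between small_pot's own z axis and vertical below 0.2 rad); the robot touches nothing.
It fails at once if the hook is pulled or dropped down to the end of its travel (more than 55 mm) (value of joint hook above 0.055 m).
It fails at once if the smaller hanging pot is moved by more than 30 mm (distance of small_pot from where it was at the start of the episode above 0.03 m).
It also fails if it takes over 40 s, if anything falls off the work surface, if the arm or the gripper's body presses on something with over 40 N, if the wrist force passes 120 N, or if a joint passes its speed limit or range.

## Working session

There is one attempt and no reset: what is moved stays moved. The work goes in short steps, Python scripts to look and compute and a shell command to move; the robot and the scene stay as the last step left them, time stands still between calls to the robot, and variables do not carry over. Pictures are saved under pics/ and viewed, at most 10 in all, crops included, and the job is handed in when it is done.

```bash
mkdir -p pics; python3 - <<'E'
from bench import sensors, optics
import cv2, numpy as np
s=sensors.observe(); print(s)
for n in ("scene","top"):
    c=optics.read_camera(n); np.savez(f"pics/{n}0.npz",**c)
    cv2.imwrite(f"pics/{n}0.png",c["pixels"][...,::-1]); print(n,c["camera_matrix"],c["R"],c["t"])
E
```

```text
{'time': 0.0, 'qpos': array([ 1.19419549,  0.62933976,  0.03842454,  1.51835592, -0.02697186,
        0.99633063, -0.02001351]), 'joint_vel': array([ 6.53292841e-04,  2.27387151e-05,  1.97167919e-03, -1.17352958e-03,
        9.32056271e-04,  1.74680819e-03, -1.29397275e-04]), 'effort': array([-4.02694002e-05, -5.49731684e+01,  1.14355803e+00, -1.86633968e+01,
       -5.22395479e-02,  2.36355455e-02,  1.76170333e-04]), 'eef_pos': array([ 0.19860475, -0.61820235,  0.20456184]), 'ee_rot': array([-3.13967695e+00,  3.83470912e-05,  3.10817028e-01]), 'ft_force': array([ 0.12647113,  0.02832155, -0.42589182]), 'ft_torque': array([-0.02100917, -0.01651447, -0.03141083]), 'grip_force': 0.0, 'grip_width': 0.998221203360906}
scene [[529.96650199   0.         317.19452425]
 [  0.         529.96650199 244.56398484]
 [  0.           0.           1.        ]] [[ 0.04976136  0.99873386 -0.00738096]
 [ 0.77355057 -0.04321432 -0.63225947]
 [-0.63177791  0.02575255 -0.77472155]] [-0.03888583 -0.2571543   1.88000785]
top [[564.36588072   0.         310.94202902]
 [  0.         564.36588072 240.38313059]
 [  0.           0.           1.        ]] [[ 0.01214411 -0.99974234  0.0191773 ]
 [-0.99156145 -0.01451583 -0.1288223 ]
 [ 0.12906749 -0.01745104 -0.99148225]] [-0.0191501   0.47851103  1.34718129]
```

View pics/scene0.png

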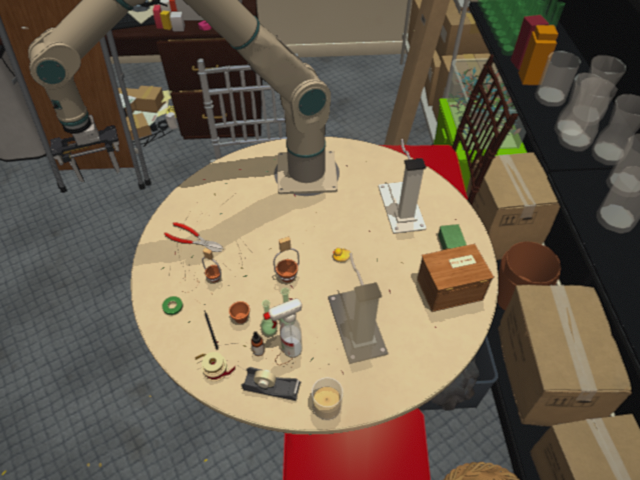

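View pics/top0.png

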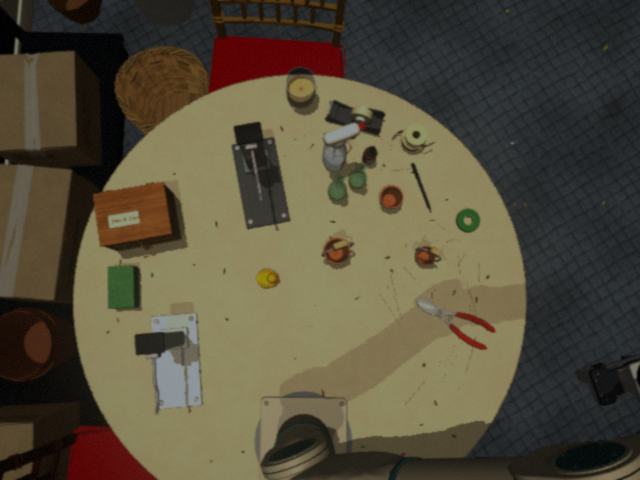

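The scene picture shows hanger pots at (287,265), which is larger, and (213,270), which is smaller. There is a plain pot without a hanger at (239,312). One scale with a dark foot stands at (360,325), and a look-alike with a white foot at (408,200). The top picture shows the same things: big pot (338,250), small pot (427,256), plain pot (391,197), scale (258,180), look-alike (175,360).

My choice is the big pot at scene (287,265) and the dark-foot scale. I'll check both in a close crop while measuring.

```bash
cat > h.py <<'E'
import numpy as np, cv2
def cloud(c):
    K=c["camera_matrix"]; z=c["range_z"]; v,u=np.mgrid[:480,:640]
    P=np.stack([(u-K[0,2])/K[0,0]*z,(v-K[1,2])/K[1,1]*z,z],-1)
    W=(P-c["t"])@c["R"]; W[z<=0]=np.nan; return W
def proj(c,X):
    p=c["camera_matrix"]@(c["R"]@np.asarray(X,float)+c["t"]); return p[:2]/p[2]
def line(P):
    m=np.median(P,0); r=cv2.minAreaRect((P[:,:2]*1000).astype(np.float32)); return m,r
E
python3 - <<'E'
from h import *
T=dict(np.load("pics/top0.npz")); S=dict(np.load("pics/scene0.npz"))
for n,c,boxes in (("top",T,dict(big=(315,360,230,270),small=(408,445,238,272),scale=(225,295,115,235))),("scene",S,dict(big=(268,305,230,290),small=(200,225,245,290),scale=(325,390,245,365)))):
    W=cloud(c)
    for k,(a,b,d,e) in boxes.items():
        P=W[d:e,a:b].reshape(-1,3); P=P[np.isfinite(P[:,0])]
        for lo,hi in ((.004,.02),(.03,.055),(.06,.125),(.137,.2),(.19,.236),(.238,.26)):
            Q=P[(P[:,2]>lo)&(P[:,2]<hi)]
            if len(Q)>5: r=cv2.minAreaRect((Q[:,:2]*1000).astype(np.float32)); print(n,k,lo,len(Q),Q.mean(0).round(3),Q.max(0).round(3),Q.min(0).round(3),np.round(r[0]),np.round(r[1]),round(r[2]))
a=cv2.resize(S["pixels"][225:295,190:310],(480,280),interpolation=2)
b=cv2.resize(S["pixels"][240:365,320:395],(320,533),interpolation=2)
d=cv2.resize(T["pixels"][225:275,310:370],(480,253*1+0),interpolation=2)
o=np.zeros((533,800,3),np.uint8);o[:280,:480]=a;o[280:533,:480]=d;o[:,480:]=b
cv2.imwrite("pics/crop1.png",o[...,::-1])
E
```

```text
top big 0.004 226 [ 0.455 -0.079  0.007] [ 0.509 -0.023  0.02 ] [ 0.411 -0.133  0.004] [460. -78.] [ 98. 110.] 1
top big 0.03 212 [ 0.453 -0.072  0.045] [ 0.483 -0.041  0.055] [ 0.422 -0.105  0.03 ] [453. -73.] [63. 62.] 90
top big 0.06 37 [ 0.451 -0.07   0.105] [ 0.467 -0.036  0.124] [ 0.437 -0.109  0.062] [452. -72.] [ 5. 77.] 20
top big 0.137 118 [ 0.451 -0.072  0.173] [ 0.462 -0.057  0.184] [ 0.442 -0.089  0.139] [452. -73.] [14. 32.] 20
top small 0.004 187 [ 0.447 -0.297  0.008] [ 0.492 -0.255  0.02 ] [ 0.41  -0.346  0.004] [ 452. -300.] [90. 82.] 89
top small 0.03 83 [ 0.442 -0.289  0.037] [ 0.469 -0.264  0.053] [ 0.421 -0.315  0.03 ] [ 444. -289.] [48. 43.] 24
top small 0.06 62 [ 0.445 -0.287  0.097] [ 0.46  -0.264  0.125] [ 0.43  -0.317  0.06 ] [ 444. -290.] [60. 12.] 56
top small 0.137 21 [ 0.444 -0.292  0.139] [ 0.451 -0.279  0.141] [ 0.436 -0.3    0.137] [ 444. -291.] [21. 11.] 61
top scale 0.004 3197 [0.614 0.113 0.01 ] [0.805 0.209 0.02 ] [0.495 0.031 0.004] [650. 119.] [308. 176.] 1
top scale 0.03 46 [0.663 0.123 0.042] [0.695 0.148 0.054] [0.657 0.101 0.03 ] [668. 119.
[... 1307 characters left out ...]
 ] [ 0.444 -0.3    0.137] [ 449. -290.] [21. 10.] 38
scene scale 0.004 2226 [0.608 0.111 0.01 ] [0.756 0.245 0.02 ] [0.342 0.026 0.004] [549. 128.] [196. 416.] 84
scene scale 0.03 145 [0.609 0.114 0.041] [0.703 0.155 0.055] [0.382 0.068 0.03 ] [543.  99.] [322.  50.] 11
scene scale 0.06 277 [0.695 0.125 0.093] [0.704 0.155 0.125] [0.672 0.101 0.06 ] [694. 124.] [57. 28.] 71
scene scale 0.137 306 [0.695 0.125 0.169] [0.704 0.155 0.2  ] [0.573 0.101 0.137] [642. 108.] [130.  48.] 23
scene scale 0.19 298 [0.662 0.121 0.211] [0.704 0.156 0.236] [0.543 0.098 0.19 ] [626. 106.] [162.  49.] 19
scene scale 0.238 363 [0.683 0.128 0.243] [0.708 0.158 0.25 ] [0.655 0.098 0.238] [682. 128.] [45. 58.] 11
```

View pics/crop1.png

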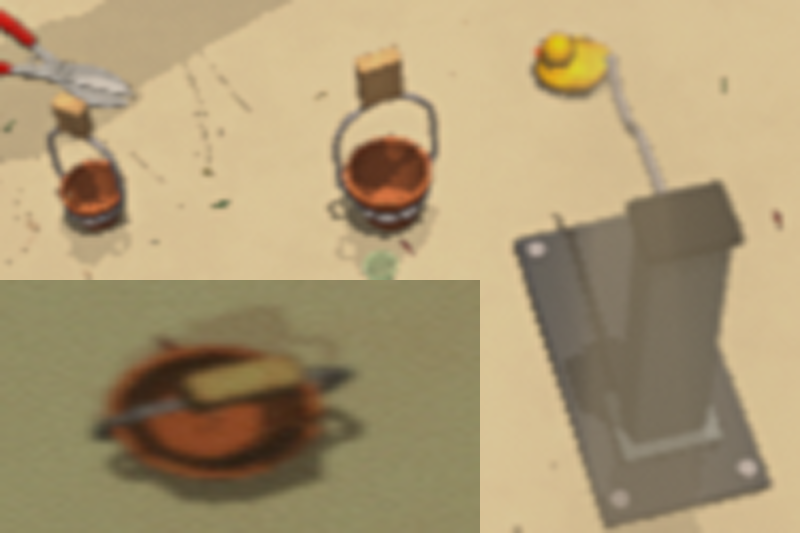

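The crop confirms the pot: it is the larger one, with its grip upright and no doubt about the hanger. The scale with the dark foot has a thin hook ending near the duck. The pot is at (0.4525, -0.0725) with yaw about 20°. Next I'll move near it and measure the hook line.

```bash
python3 - <<'E'
from h import *
for n,b in (("top",(225,295,115,235)),("scene",(325,390,240,365))):
    W=cloud(dict(np.load(f"pics/{n}0.npz"))); P=W[b[2]:b[3],b[0]:b[1]].reshape(-1,3)
    P=P[(P[:,2]>.19)&(P[:,2]<.245)]; H=P[(P[:,0]<.645)]
    vx,vy,x0,y0=cv2.fitLine(H[:,:2].astype(np.float32),cv2.DIST_HUBER,0,.01,.01).ravel()
    if vx<0: vx,vy=-vx,-vy
    print(n,len(H),"dir",np.degrees(np.arctan2(vy,vx)).round(1),x0,y0)
    s=(H[:,:2]-[x0,y0])@[vx,vy]
    for lo in np.arange(-.06,.06,.008):
        Q=H[(s>=lo)&(s<lo+.008)]
        if len(Q): print(lo.round(3),len(Q),Q.mean(0).round(4),Q[:,2].max().round(4))
    W2=W[b[2]:b[3],b[0]:b[1]].reshape(-1,3)
    F=W2[(W2[:,2]>.236)&(W2[:,2]<.26)&(W2[:,0]>.645)]; print("post rect",cv2.boxPoints(cv2.minAreaRect((F[:,:2]*1000).astype(np.float32))).round())
E
python3 -m pendant '[[0.2,-0.2,-0.25,0,0,0,1],[0.4,-0.45,-0.5,0,0,0,1],[0.65,-0.7,-0.5,0,0,0,1],[0.85,-0.92,-0.5,0,0,0,1]]'
python3 -m pendant '[[0.3,-0.3,0,0,0,0,1],[0.6,-0.6,0,0,0,0,1],[0.85,-0.92,0,0,0,0,1]]'
python3 -m pendant '[[0.3,-0.3,0,0,0,0,1],[0.6,-0.6,0,0,0,0,1],[0.85,-0.92,0,0,0,0,1],[0.85,-0.92,0,0,0,0,1]]'
```

```text
top 161 dir 11.7 0.5935886 0.110079035
-0.06 5 [0.5406 0.0996 0.2159] 0.2189
-0.052 10 [0.5463 0.1005 0.2134] 0.219
-0.044 11 [0.555  0.1018 0.206 ] 0.2107
-0.036 10 [0.5622 0.1035 0.2044] 0.206
-0.028 13 [0.5704 0.1053 0.2027] 0.2088
-0.02 10 [0.5784 0.1066 0.2026] 0.2063
-0.012 14 [0.5853 0.1087 0.2083] 0.2156
-0.004 14 [0.5937 0.1101 0.2124] 0.2189
0.004 13 [0.6012 0.1117 0.2169] 0.2191
0.012 11 [0.6094 0.1131 0.2164] 0.2208
0.02 12 [0.6167 0.1146 0.2171] 0.2212
0.028 13 [0.6245 0.1166 0.2171] 0.2213
0.036 12 [0.6329 0.1186 0.2161] 0.2196
0.044 11 [0.6407 0.1193 0.2168] 0.2196
0.052 2 [0.6445 0.1229 0.2159] 0.216
post rect [[652. 152.]
 [664.  95.]
 [705. 104.]
 [693. 160.]]
scene 93 dir 11.6 0.5905755 0.10894431
-0.052 6 [0.5453 0.1001 0.2149] 0.2174
-0.044 10 [0.5508 0.1007 0.2094] 0.2139
-0.036 10 [0.5594 0.1024 0.2064] 0.2161
-0.028 8 [0.5673 0.1043 0.203 ] 0.2049
-0.02 8 [0.5753 0.1059 0.2022] 0.2053
-0.012 4 [0.585  0.1068 0.205 ] 0.2066
-0.004 3 [0.5928 0.1095 0.2117] 0.2129
0.004 5 [0.6003 0.1111 0.2163] 0.2176
0.012 6 [0.6052 0.1127 0.2169] 0.2221
0.02 10 [0.6138 0.1138 0.2167] 0.22
0.028 8 [0.6234 0.1151 0.2167] 0.2213
0.036 6 [0.6311 0.1172 0.2169] 0.2197
0.044 7 [0.637  0.1192 0.2173] 0.2212
0.052 2 [0.6437 0.1179 0.2189] 0.2206
post rect [[654. 152.]
 [665.  95.]
 [709. 104.]
 [698. 161.]]
time: 0.6
eef_pos: [0.263, -0.4809, 0.2656]
ee_rot: [3.142, -0.001, 0.312]
ft_force: [0.5, -0.2, -0.3]
grip_width: 0.999
grip_force: 0.0
time: 0.98
eef_pos: [0.3263, -0.3445, 0.2653]
ee_rot: [-3.141, -0.0, 0.311]
ft_force: [0.3, -0.2, -0.5]
grip_width: 1.002
grip_force: 0.0
time: 1.48
eef_pos: [0.39, -0.2062, 0.2654]
ee_rot: [-3.14, -0.001, 0.318]
ft_force: [-0.1, -0.9, -0.2]
grip_width: 1.0
grip_force: 0.0
```

```bash
python3 -m pendant '[[0.3,-0.3,0,0,0,-0.003,1],[0.6,-0.6,0,0,0,-0.006,1],[0.83,-0.9,0,0,0,-0.006,1],[0.83,-0.9,0,0,0,-0.006,1],[0.83,-0.9,0,0,0,-0.006,1]]'
python3 - <<'E'
from h import *
from bench import sensors,optics
s=sensors.observe(); print(s["eef_pos"],s["ee_rot"])
c=optics.read_camera("wrist"); np.savez("pics/w1.npz",**c); print(c["camera_matrix"],c["R"],c["t"])
cv2.imwrite("pics/w1.png",c["pixels"][...,::-1])
E
```

```text
time: 2.1
eef_pos: [0.4502, -0.0782, 0.2652]
ee_rot: [3.141, 0.001, 0.347]
ft_force: [-0.3, -0.3, -0.4]
grip_width: 1.001
grip_force: 0.0
[ 0.45015052 -0.07822893  0.26523586] [3.14108623e+00 1.12347520e-03 3.46868133e-01]
[[371.64829954   0.         320.6681897 ]
 [  0.         371.64829954 237.25892754]
 [  0.           0.           1.        ]] [[ 0.33869    -0.94089689  0.00145969]
 [-0.90618095 -0.32577516  0.26964167]
 [-0.25322947 -0.09264768 -0.96295963]] [-0.22621564  0.33783939  0.55669224]
```

View pics/w1.png

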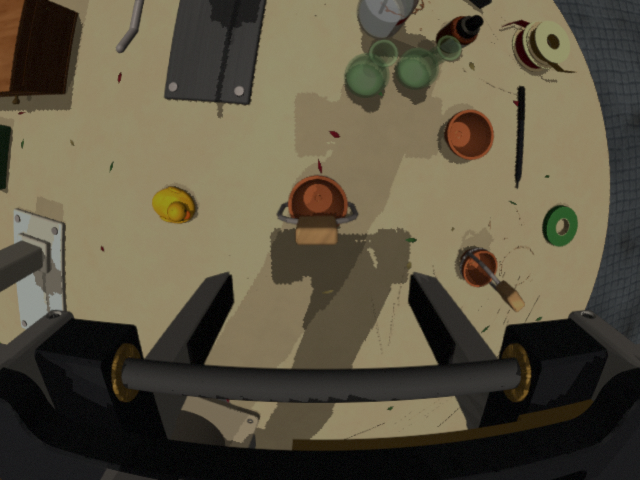

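The wrist view shows the wooden grip at (316,235), square to the fingers, with the arch feet at (282,212) and (352,212). I'll refine the grip position from the fisheye depth.

```bash
cat >> h.py <<'E'
def wcloud(c):
    K=c["camera_matrix"]; z=c["range_z"]; v,u=np.mgrid[:480,:640]
    a=(u-K[0,2])/K[0,0]; b=(v-K[1,2])/K[1,1]; r=np.hypot(a,b)+1e-9; k=np.tan(r)/r
    W=(np.stack([a*k*z,b*k*z,z],-1)-c["t"])@c["R"]; W[z<=0]=np.nan; return W
E
python3 - <<'E'
from h import *
from bench import sensors
c=dict(np.load("pics/w1.npz")); W=wcloud(c)[190:260,270:365].reshape(-1,3)
for lo,hi in ((.17,.19),(.137,.19),(.04,.055)):
    Q=W[(W[:,2]>lo)&(W[:,2]<hi)]; print(lo,len(Q),Q.mean(0).round(4),Q[:,2].max(),cv2.minAreaRect((Q[:,:2]*1000).astype(np.float32)))
E
```

```text
0.17 801 [ 0.4542 -0.0732  0.1779] 0.18064002115802136 ((453.0917663574219, -73.29071044921875), (13.97707462310791, 31.672855377197266), 19.479976654052734)
0.137 1165 [ 0.4558 -0.0726  0.1709] 0.18064002115802136 ((453.38250732421875, -73.45579528808594), (14.426494598388672, 32.173919677734375), 19.513765335083008)
0.04 374 [ 0.4522 -0.0723  0.049 ] 0.054931893763859464 ((453.2665100097656, -73.62777709960938), (40.05521011352539, 72.19229888916016), 10.323321342468262)
```

```bash
python3 -m pendant '[[0.04,-0.03,0.3,0,0,0,1],[0.04,-0.03,0.6,0,0,0,1],[0.04,-0.03,0.85,0,0,0,1],[0.04,-0.03,1,0,0,0,1],[0.04,-0.03,1,0,0,0,1]]' 25
python3 -m pendant '[[0,0,0,0,0,0,-1],[0,0,0,0,0,0,-1],[0,0,0,0,0,0,-1],[0,0,0,0,0,0,-1],[0,0,0,0,0,0,-1]]' 25
python3 -m pendant '[[0,0,-0.15,0,0,0,-1],[0,0,-0.4,0,0,0,-1],[0,0,-0.7,0,0,0,-1],[0,0,-1,0,0,0,-1],[0,0,-1,0,0,0,-1]]'
```

```text
time: 2.78
eef_pos: [0.4525, -0.0733, 0.1445]
ee_rot: [-3.141, 0.003, 0.346]
ft_force: [0.4, 0.3, -0.2]
grip_width: 1.003
grip_force: 0.0
time: 3.4
eef_pos: [0.454, -0.0716, 0.1456]
ee_rot: [3.141, -0.0, 0.349]
ft_force: [-0.1, 0.1, -0.4]
grip_width: 0.504
grip_force: 0.0
time: 4.03
eef_pos: [0.4558, -0.0718, 0.2678]
ee_rot: [3.139, -0.005, 0.348]
ft_force: [0.2, 0.2, -0.5]
grip_width: 0.009
grip_force: 0.0
```

The fingers were still closing when I lifted, so the grasp missed. I'll check the pot before trying again.

```bash
python3 -m pendant '[[0,0,0,0,0,0,1],[0,0,0,0,0,0,1],[0,0,0,0,0,0,1],[0,0,0,0,0,0,1],[0,0,0,0,0,0,1]]' 25
python3 - <<'E'
from h import *
from bench import sensors,optics
s=sensors.observe(); print(s["eef_pos"],s["ee_rot"],s["grip_width"])
c=optics.read_camera("wrist"); cv2.imwrite("pics/w2.png",c["pixels"][...,::-1])
W=wcloud(c)[170:280,240:395].reshape(-1,3)
for lo,hi in ((.17,.19),(.137,.2),(.04,.055)):
    Q=W[(W[:,2]>lo)&(W[:,2]<hi)]; print(lo,len(Q),Q.mean(0).round(4),Q[:,2].max(),cv2.minAreaRect((Q[:,:2]*1000).astype(np.float32)))
E
```

```text
time: 4.65
eef_pos: [0.4539, -0.0716, 0.2653]
ee_rot: [-3.141, 0.0, 0.348]
ft_force: [0.3, -0.6, 0.3]
grip_width: 0.505
grip_force: 0.0
[ 0.45388863 -0.07162299  0.26528102] [-3.14136832e+00  3.28001414e-04  3.48491623e-01] 0.5049088489363196
0.17 814 [ 0.4544 -0.0727  0.1778] 0.18121065537657124 ((453.63409423828125, -72.99913024902344), (13.758177757263184, 31.26650619506836), 20.259689331054688)
0.137 1178 [ 0.456  -0.0722  0.1703] 0.18121065537657124 ((453.64715576171875, -72.8734130859375), (13.880064010620117, 32.14324951171875), 20.411182403564453)
0.04 650 [ 0.4613 -0.0709  0.0492] 0.05498510697822639 ((458.2986145019531, -71.0931396484375), (52.78924560546875, 73.003173828125), 26.965673446655273)
```

View pics/w2.png

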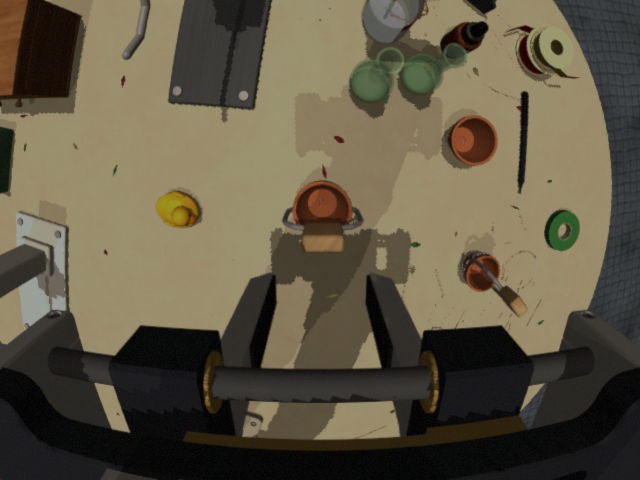

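The pot is undisturbed, with its grip still at (323,241). I'll descend again and give the fingers time to close.

```bash
python3 -m pendant '[[0,0.01,0,0,0,0,1],[0,0.01,0.3,0,0,0,1],[0,0.01,0.6,0,0,0,1],[0,0.01,0.9,0,0,0,1],[0,0.01,1,0,0,0,1]]' 25
python3 -m pendant '[[0,0,0,0,0,0,-1],[0,0,0,0,0,0,-1],[0,0,0,0,0,0,-1],[0,0,0,0,0,0,-1],[0,0,0,0,0,0,-1]]' 25
python3 -m pendant '[[0,0,0,0,0,0,-1],[0,0,0,0,0,0,-1],[0,0,0,0,0,0,-1],[0,0,0,0,0,0,-1],[0,0,0,0,0,0,-1]]' 25
```

```text
time: 5.32
eef_pos: [0.4532, -0.0727, 0.144]
ee_rot: [-3.14, 0.003, 0.349]
ft_force: [0.1, 0.5, 1.0]
grip_width: 0.996
grip_force: 0.0
time: 5.95
eef_pos: [0.4546, -0.0728, 0.1458]
ee_rot: [3.141, -0.001, 0.348]
ft_force: [0.2, -0.8, -0.4]
grip_width: 0.506
grip_force: 0.0
time: 6.58
eef_pos: [0.4544, -0.0728, 0.1455]
ee_rot: [3.141, -0.0, 0.348]
ft_force: [0.8, -1.0, 1.5]
grip_width: 0.335
grip_force: 25.0
```

```bash
python3 -m pendant '[[0,0,-0.12,0,0,0,-1],[0,0,-0.35,0,0,0,-1],[0,0,-0.6,0,0,0,-1],[0,0,-0.8,0,0,0,-1],[0,0,-0.92,0,0,0,-1]]'
python3 -m pendant '[[0,0,0,0,0,0.01,-1],[0,0,0,0,0,0.023,-1],[0,0,0,0,0,0.023,-1]]'
python3 - <<'E'
import numpy as np
from scipy.spatial.transform import Rotation as R
from bench import sensors
s=sensors.observe(); M=R.from_euler("xyz",s["ee_rot"]).as_matrix()
print(s["eef_pos"],s["ee_rot"],s["grip_width"],s["ft_force"])
print(M.T@(np.array([.490,.088,.256])-s["eef_pos"])/.12)
E
```

```text
time: 7.2
eef_pos: [0.4543, -0.0727, 0.2567]
ee_rot: [3.141, -0.001, 0.349]
ft_force: [-0.0, -0.5, -2.3]
grip_width: 0.338
grip_force: 25.0
time: 7.58
eef_pos: [0.4539, -0.0726, 0.2555]
ee_rot: [-3.141, 0.001, 0.205]
ft_force: [-0.3, -0.1, -2.3]
grip_width: 0.335
grip_force: 25.0
[ 0.45385995 -0.07264299  0.25552067] [-3.14125964e+00  1.00923380e-03  2.04889615e-01] 0.3354435757482699 [-0.28131716 -0.13053595 -2.31282265]
[ 0.56723232 -1.24941706 -0.00415081]
```

```bash
python3 -m pendant '[[0.07,-0.15,0,0,0,0,-1],[0.18,-0.4,0,0,0,0,-1],[0.28,-0.63,0,0,0,0,-1]]'
python3 -m pendant '[[0.1,-0.22,0,0,0,0,-1],[0.2,-0.44,0,0,0,0,-1],[0.28,-0.62,0,0,0,0,-1],[0.28,-0.62,0,0,0,0,-1]]'
python3 - <<'E'
from h import *
from bench import sensors,optics
s=sensors.observe(); print(s["eef_pos"],s["ee_rot"],s["grip_width"])
w=optics.read_camera("wrist"); sc=optics.read_camera("scene"); np.savez("pics/w3.npz",**w); np.savez("pics/s3.npz",**sc)
u,v=proj(sc,[.53,.1,.2]).astype(int); print(u,v)
a=cv2.resize(sc["pixels"][v-50:v+50,u-40:u+40],(400,500),interpolation=2)
b=cv2.resize(w["pixels"][60:300,220:412],(400,500),interpolation=2)
cv2.imwrite("pics/c3.png",np.hstack([a,b])[...,::-1])
E
```

```text
time: 7.95
eef_pos: [0.4718, 0.009, 0.2556]
ee_rot: [-3.141, 0.001, 0.205]
ft_force: [-0.1, -0.2, -2.0]
grip_width: 0.338
grip_force: 25.0
time: 8.45
eef_pos: [0.4896, 0.0897, 0.2555]
ee_rot: [-3.141, 0.0, 0.209]
ft_force: [0.2, -0.4, -1.9]
grip_width: 0.339
grip_force: 25.0
[0.4895869  0.0896776  0.25550923] [-3.14058225e+00  4.35170010e-04  2.08968854e-01] 0.33935723729214823
349 252
```

View pics/c3.png

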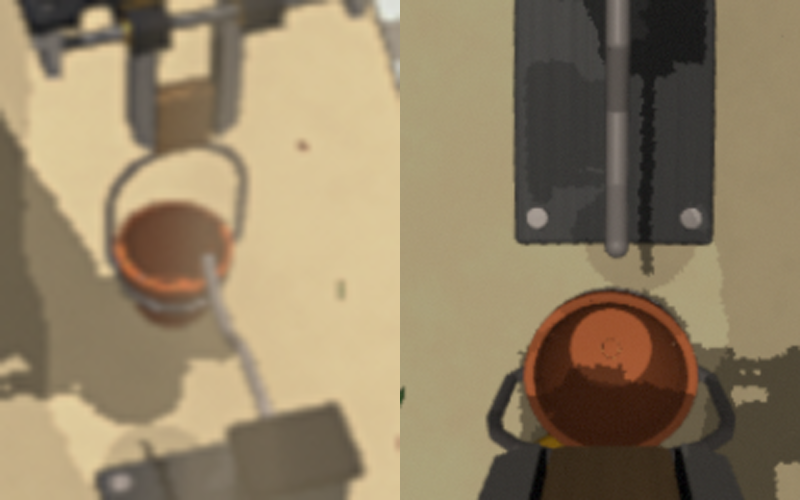

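The pot hangs upright from the fingers, and the hook tip at right-crop (617,245) is in line with the arch, which is centred near x=612. I'll fix the seat position with the wrist depth and work out the move.

```bash
python3 - <<'E'
from h import *
from scipy.spatial.transform import Rotation as R
from bench import sensors
c=dict(np.load("pics/w3.npz")); W=wcloud(c).reshape(-1,3); W=W[np.isfinite(W[:,0])]
H=W[(W[:,2]>.19)&(W[:,2]<.225)&(W[:,0]>.52)&(W[:,0]<.64)&(abs(W[:,1]-.11)<.03)]
vx,vy,x0,y0=cv2.fitLine(H[:,:2].astype(np.float32),cv2.DIST_HUBER,0,.01,.01).ravel()
if vx<0: vx,vy=-vx,-vy
print(len(H),np.degrees(np.arctan2(vy,vx)))
s=(H[:,:2]-[.568,.1045])@[vx,vy]; 
for lo in np.arange(-.04,.04,.005):
    Q=H[(s>=lo)&(s<lo+.005)]
    if len(Q): print(lo.round(3),len(Q),Q.mean(0).round(4),Q[:,2].max().round(4))
S=cloud(dict(np.load("pics/s3.npz"))).reshape(-1,3)
for n,P in (("w",W),("s",S)):
    for lo,hi in ((.15,.168),(.17,.235),(.236,.246)):
        Q=P[(P[:,2]>lo)&(P[:,2]<hi)&(abs(P[:,0]-.49)<.045)&(abs(P[:,1]-.09)<.05)]
        if len(Q)>4: print(n,lo,len(Q),Q.mean(0).round(4),cv2.minAreaRect((Q[:,:2]*1000).astype(np.float32)))
st=sensors.observe(); M=R.from_euler("xyz",st["ee_rot"]).as_matrix(); print((M.T@([.568,.1045,.2555]-st["eef_pos"])/.12).round(3))
E
```

```text
2036 11.937352
-0.03 78 [0.5416 0.0991 0.2173] 0.2193
-0.025 106 [0.546  0.1001 0.2153] 0.2185
-0.02 103 [0.5508 0.101  0.2109] 0.2149
-0.015 105 [0.5557 0.1021 0.2065] 0.2103
-0.01 96 [0.5607 0.1031 0.2036] 0.2055
-0.005 96 [0.5656 0.1041 0.2036] 0.2057
-0.0 92 [0.5705 0.105  0.2038] 0.2061
0.005 88 [0.5754 0.1059 0.2037] 0.2058
0.01 88 [0.5803 0.1069 0.2043] 0.207
0.015 102 [0.5852 0.1082 0.2075] 0.2107
0.02 113 [0.5902 0.1091 0.2111] 0.2162
0.025 116 [0.595  0.1101 0.215 ] 0.2182
0.03 100 [0.5997 0.1115 0.2175] 0.2199
0.035 100 [0.6046 0.1125 0.2178] 0.2201
w 0.15 1845 [0.4878 0.0892 0.1585] ((487.9569091796875, 89.57637023925781), (65.08844757080078, 63.641727447509766), 66.87041473388672)
w 0.17 617 [0.4896 0.0896 0.2099] ((488.853515625, 89.51113891601562), (4.8012800216674805, 78.947998046875), 12.026833534240723)
w 0.236 30 [0.4895 0.0899 0.2392] ((488.57861328125, 92.13863372802734), (3.819108724594116, 43.276554107666016), 12.747109413146973)
s 0.15 178 [0.4881 0.0874 0.1575] ((491.08343505859375, 87.46302032470703), (63.86048126220703, 65.85720825195312), 59.720855712890625)
s 0.17 64 [0.4915 0.0839 0.2062] ((490.7039489746094, 87.85967254638672), (10.321893692016602, 78.42814636230469), 12.960514068603516)
s 0.236 14 [0.4914 0.0826 0.2387] ((489.6358642578125, 88.62287139892578), (5.784991264343262, 49.495296478271484), 12.9233980178833)
[ 0.672 -0.012 -0.001]
```

```bash
python3 -m pendant '[[0.12,0,0,0,0,0,-1],[0.28,0.005,0,0,0,0,-1],[0.45,0.01,0,0,0,0,-1],[0.6,0.01,0,0,0,0,-1],[0.685,0.012,0,0,0,0,-1]]'
python3 -m pendant '[[0,0,0.04,0,0,0,-1],[0,0,0.1,0,0,0,-1],[0,0,0.17,0,0,0,-1],[0,0,0.22,0,0,0,-1],[0,0,0.25,0,0,0,-1]]'
python3 -m pendant '[[0,0,0.02,0,0,0,-1],[0,0,0.05,0,0,0,-1],[0,0,0.08,0,0,0,-1],[0,0,0.11,0,0,0,-1],[0,0,0.13,0,0,0,-1]]'
python3 - <<'E'
from h import *
from bench import sensors,optics
s=sensors.observe(); print(s["eef_pos"],s["ft_force"])
sc=optics.read_camera("scene"); w=optics.read_camera("wrist")
u,v=proj(sc,[.57,.105,.19]).astype(int)
a=cv2.resize(sc["pixels"][v-50:v+50,u-40:u+40],(400,500),interpolation=2)
b=cv2.resize(w["pixels"][60:300,220:412],(400,500),interpolation=2)
cv2.imwrite("pics/c4.png",np.hstack([a,b])[...,::-1])
E
```

```text
time: 9.18
eef_pos: [0.572, 0.1021, 0.2556]
ee_rot: [3.141, -0.0, 0.203]
ft_force: [0.0, -0.6, -1.9]
grip_width: 0.339
grip_force: 25.0
time: 9.8
eef_pos: [0.5703, 0.1029, 0.2254]
ee_rot: [3.142, 0.001, 0.204]
ft_force: [0.9, 0.4, -1.3]
grip_width: 0.333
grip_force: 25.0
time: 10.42
eef_pos: [0.5707, 0.103, 0.2102]
ee_rot: [-3.142, -0.0, 0.204]
ft_force: [0.4, 0.8, -1.4]
grip_width: 0.338
grip_force: 25.0
[0.57072472 0.10302872 0.21016388] [ 0.39295567  0.84471695 -1.43412273]
```

View pics/c4.png

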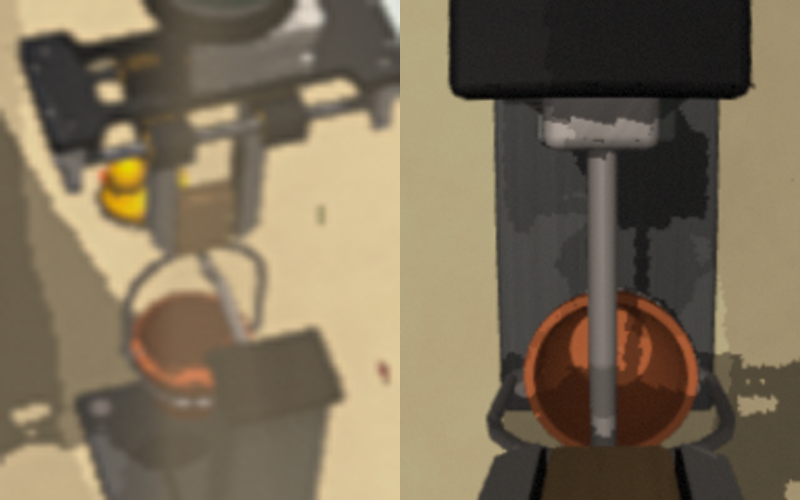

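The hook bar passes through the arch (bar at right-crop x=602, pot centre x=612), so the pot is only 2–3 mm off and the spring is taking load. I'll lower it further, then let go.

```bash
python3 -m pendant '[[0,-0.01,0.03,0,0,0,-1],[0,-0.02,0.06,0,0,0,-1],[0,-0.02,0.09,0,0,0,-1],[0,-0.02,0.11,0,0,0,-1],[0,-0.02,0.12,0,0,0,-1]]'
python3 -m pendant '[[0,0,0,0,0,0,-1],[0,0,0,0,0,0,-1],[0,0,0,0,0,0,-1]]'
python3 -c "
from bench import sensors;s=sensors.observe();print(s['eef_pos'],s['ft_force'],s['ft_torque'])"
```

```text
time: 11.15
eef_pos: [0.5701, 0.1054, 0.1958]
ee_rot: [-3.142, -0.0, 0.204]
ft_force: [0.9, -1.2, 0.4]
grip_width: 0.34
grip_force: 25.0
time: 11.52
eef_pos: [0.5702, 0.1054, 0.196]
ee_rot: [-3.142, -0.0, 0.204]
ft_force: [1.1, -0.2, 0.0]
grip_width: 0.341
grip_force: 25.0
[0.57016074 0.10535063 0.19601591] [ 1.13799455 -0.19132318  0.00242194] [-1.43877649e-02 -6.74979464e-05  2.92410156e-02]
```

```bash
python3 -m pendant '[[0,0,0,0,0,0,0.3],[0,0,0,0,0,0,0.3],[0,0,0,0,0,0,0.3],[0,0,0,0,0,0,0.3],[0,0,0,0,0,0,0.3]]'
python3 -m pendant '[[0,0,-0.1,0,0,0,0.3],[0,0,-0.3,0,0,0,0.3],[0,0,-0.55,0,0,0,0.3],[0,0,-0.8,0,0,0,0.3],[0,0,-1,0,0,0,0.3]]'
for i in 1 2 3 4; do python3 -m pendant '[[0,0,0,0,0,0,0.3],[0,0,0,0,0,0,0.3],[0,0,0,0,0,0,0.3],[0,0,0,0,0,0,0.3],[0,0,0,0,0,0,0.3]]' | head -2; done
python3 - <<'E'
from h import *
from bench import sensors,optics
s=sensors.observe(); print(s["eef_pos"],s["ft_force"],s["grip_width"])
sc=optics.read_camera("scene"); w=optics.read_camera("wrist")
for k in range(3):
    W=wcloud(w if k==0 else optics.read_camera("wrist")).reshape(-1,3)
    Q=W[(W[:,2]>.135)&(W[:,2]<.17)&(abs(W[:,0]-.57)<.03)&(abs(W[:,1]-.105)<.03)]
    print(len(Q),np.nanmedian(Q,0),Q[:,2].max())
u,v=proj(sc,[.57,.105,.19]).astype(int)
a=cv2.resize(sc["pixels"][v-50:v+50,u-40:u+40],(400,500),interpolation=2)
b=cv2.resize(w["pixels"][60:300,220:412],(400,500),interpolation=2)
cv2.imwrite("pics/c5.png",np.hstack([a,b])[...,::-1])
E
```

```text
time: 12.15
eef_pos: [0.5701, 0.1053, 0.1959]
ee_rot: [-3.142, -0.0, 0.204]
ft_force: [-0.7, 0.2, -0.9]
grip_width: 0.648
grip_force: 0.0
time: 12.78
eef_pos: [0.5704, 0.1054, 0.3182]
ee_rot: [-3.142, -0.002, 0.204]
ft_force: [-0.2, 0.7, -0.2]
grip_width: 0.649
grip_force: 0.0
time: 13.4
eef_pos: [0.5699, 0.1053, 0.3154]
time: 14.02
eef_pos: [0.5701, 0.1053, 0.3159]
time: 14.65
eef_pos: [0.5701, 0.1053, 0.3159]
time: 15.28
eef_pos: [0.5701, 0.1053, 0.3159]
[0.57010174 0.10533343 0.31589078] [-1.06848259  0.03160892 -0.24149127] 0.6504236775999146
17 [0.56604216 0.13199982 0.16834766] 0.16999574463857522
19 [0.5659672  0.1320176  0.16877868] 0.16988850370165265
17 [0.56629298 0.13110857 0.16882135] 0.16999953203753115
```

View pics/c5.png

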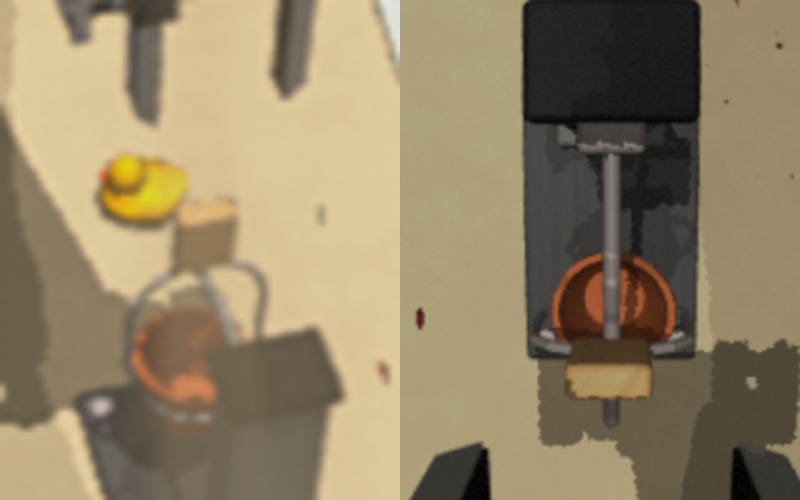

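The pot hangs upright on the hook, clear of the open fingers: the grip is at right-crop (608,378) and the bar through the arch at (611,280). I'll wait a little longer, check that it is still, and hand in.

```bash
for i in 1 2 3; do python3 -m pendant '[[0,0,0,0,0,0,0.3],[0,0,0,0,0,0,0.3],[0,0,0,0,0,0,0.3],[0,0,0,0,0,0,0.3],[0,0,0,0,0,0,0.3]]' | head -1; done
python3 - <<'E'
from h import *
from bench import optics,workorder
g=[]
for k in range(4):
    W=wcloud(optics.read_camera("wrist")).reshape(-1,3)
    Q=W[(W[:,2]>.2)&(W[:,2]<.26)&(abs(W[:,0]-.57)<.03)&(abs(W[:,1]-.105)<.03)]
    H=W[(W[:,2]>.17)&(W[:,2]<.225)&(abs(W[:,0]-.61)<.012)&(abs(W[:,1]-.1135)<.005)]
    T=Q[Q[:,2]>np.nanmax(Q[:,2])-.006]; g.append(np.r_[T.mean(0),np.median(H[:,2])]); print(g[-1].round(4))
if np.ptp(g,0).max()<.002 and g[0][3]<.208: print(workorder.close_job())
E
```

```text
time: 16.1
time: 16.73
time: 17.35
[0.5695 0.1062 0.2275 0.1931]
[0.5693 0.1062 0.2276 0.1931]
[0.5694 0.1062 0.2276 0.1932]
[0.5694 0.1062 0.2276 0.1931]
the job is handed in; nothing more can be done
None
```

The larger pot hangs still and upright on the grey scale's hook, which has sunk about 24 mm. The gripper is clear, I kept the smaller pot out of the arm's path, and the job was handed in at about 17.5 s; the first grasp closed too late and missed without moving the pot.

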